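# Let two till rolls out of a gravity roll feeder

### The job

Let two fresh till rolls out of the roll feeder into the green tray, one for each press of the side lever: with your fingertips press the lever's pad right down so that the hood lifts, wait until a roll has run out into the tray, then let the pad come up slowly under your fingers all the way, so that the sprung hood is eased shut and does not slam. The third roll stays in the feeder. Work the hood by its lever only; do not touch the rolls, the tray or the things lying about.

Things in the scene. Friction and masses are not known exactly. Their poses are not given: they have to be found in the camera images.
- feeder: roll feeder of bent aluminium sheet screwed to the bench, 130 mm long (x), 65 mm wide, 135 mm high without its lever: an open-topped lane that slopes down 14 degrees to its outlet at -x. Origin on the bench, mid-width, at the front face of its foot; x points up the lane, away from the outlet, y to the left, z up. The outlet lip, 41 mm high, reaches 23 mm out over the tray. The lever is on the -y side
- pad (a point): middle of the top face of the lever's ribbed black rubber pad, 22 mm along x by 28 mm; moves with the lever. In the feeder's frame it is at (-35, -96, 170) mm at rest and (-41, -96, 101) mm fully pressed, on an arc that reaches x = -43 mm between. The face rises towards -x by 0.25 rad at rest and falls by 0.25 rad when pressed. Free above; the hood is 58 mm or more to its left
- lever (a joint): angle of the side lever, rad: 0 at rest (pad up), 0.51 pressed down to its stop. The hood's spring pushes it back with about 3.5 N at the pad at the start of the press and 6 N at the end; it follows the finger up; let go, it flies up
- hood_hinge (a joint): angle of the grey hood, rad: 0 shut, 1.05 raised with the lever at its stop (about 2.1 rad per rad of lever, through a rod). Its front flap frees the first roll above about 0.9 rad; a stop blade on the rod then holds the next, which comes to the flap as the hood shuts. The roll runs out in about 0.5 s. Slammed: shutting faster than 4 rad/s (pad rising at 0.26 m/s) while over 0.12 rad open
- hood: the grey sheet hood over the outlet, 75 mm wide, 40 mm long, 45 mm deep. Origin on the hood's hinge, mid-width, 98 mm above the bench and 15 mm behind the foot's front face; not to be handled
- tray: green shallow tray, 178 x 118 mm over its rim and 30 mm high, floor 2 mm thick, walls 3 mm; loose, about 0.2 kg. It lies end-on before the feeder, its far rim under the outlet lip. Origin under the middle of its floor; x along its length, away from the robot
- roll_front: till roll of white paper, a cylinder 40 mm in diameter and 57 mm wide, about 70 g; the one nearest the outlet, against the hood's flap. Origin at its centre; y is its own axis, level and across the lane
- roll_mid: till roll of white paper, a cylinder 40 mm in diameter and 57 mm wide, about 70 g; the second in the lane. Origin at its centre; y is its own axis, level and across the lane
- roll_back: till roll of white paper, a cylinder 40 mm in diameter and 57 mm wide, about 70 g; the third in the lane, at its upper end; it stays in the feeder. Origin at its centre; y is its own axis, level and across the lane
- label_roll: bystander: upright white roll of labels, 69 mm in diameter, 50 mm high, standing left of the printer; origin at its underside
- clip: bystander: steel bulldog clip, 66 x 40 x 20 mm, lying in front of the printer, left of the tray; origin at its underside
- stamp: bystander: wooden rubber stamp, 29 x 60 x 66 mm, standing in front of the scale; origin at its underside

How it is judged (in metres and radians):
On the way, in this order (a step that is already met when the one before it is completed fails the run):
1. the hood is raised (value of joint hood_hinge above 0.8 rad), for 0.1 s.
2. one roll lies in the tray, the hood is shut again and the two others are in the feeder (x of roll_front in the frame of tray between -0.085 and 0.085 m and y of roll_front in the frame of tray between -0.055 and 0.055 m and z of roll_front in the frame of tray below 0.045 m and value of joint hood_hinge below 0.06 rad and x of each of roll_mid, roll_back in the frame of feeder above -0.005 m and z of each of roll_mid, roll_back in the frame of feeder above 0.055 m), for 0.2 s.
3. the hood is raised a second time (value of joint hood_hinge above 0.8 rad), for 0.1 s.
At the end, for the whole second after the job is handed in: the first two rolls lie in the tray (centres inside its walls and less than 45 mm above the bench under it), the third is in the feeder, the hood is shut to within 0.06 rad, the rolls move slower than 0.03 m/s and the tray lies flat (x of roll_front in the frame of tray between -0.085 and 0.085 m and y of roll_front in the frame of tray between -0.055 and 0.055 m and z of each of roll_front, roll_mid in the frame of tray below 0.045 m and x of roll_mid in the frame of tray between -0.085 and 0.085 m and y of roll_mid in the frame of tray between -0.055 and 0.055 m and x of roll_back in the frame of feeder above -0.005 m and z of roll_back in the frame of feeder above 0.055 m and value of joint hood_hinge below 0.06 rad and linear speed of each of roll_front, roll_mid, roll_back below 0.03 m/s and angle between tray's own z axis and vertical below 0.1 rad); the robot touches nothing.
It fails at once if the hood slams: shuts faster than 4 rad/s while more than 0.12 rad open (velocity of joint hood_hinge below -4 rad/s and value of joint hood_hinge above 0.12 rad).
It fails at once if the robot handles the hood itself instead of its lever (contact force between the arm and hood above 1.5 N).
It fails at once if the robot touches a roll (contact force between the arm and roll_front above 0.5 N or contact force between the arm and roll_mid above 0.5 N or contact force between the arm and roll_back above 0.5 N).
It fails at once if the robot pushes against the tray, or the tray is lifted or moved more than 40 mm (contact force between the arm and tray above 1 N or distance of tray from where it was at the start of the episode above 0.04 m or height (world z) of tray above 0.015 m).
It fails at once if a bystander is moved more than 15 mm (distance of any of label_roll, clip, stamp from where it was at the start of the episode above 0.015 m).
It also fails if it takes over 43 s, if anything falls off the work surface, if the arm or the gripper's body presses on something with over 40 N, if the wrist force passes 120 N, or if a joint passes its speed limit or range.

### The arm

A 6-joint arm with a two-finger parallel gripper is mounted at the origin on the work surface; the furniture and walls round the work are solid. World frame = base frame: x ahead of the robot, y to its left, z up, the work surface at z = 0. Lengths are in mm, angles in rad, forces in N, time in s.
With the tool pointing down it reaches from about 300 to 850 mm from the base axis. Payload 4.2 kg.
Tool frame: the origin (TCP) lies on the centre line of the jaws, within the pads' length; the fingertips stand 11 mm ahead of it and the grasp point (between the pads) lies 8 mm behind it; z points along the fingers, y is the direction in which the jaws open and shut (so a half turn about z gives the same grasp; the last joint's range is limited). The gripper opens to 91 mm and grips with 3 to 60 N. Pads are 32 mm wide; open, the fingers measure 118 mm over their backs; the gripper's body (76 mm by 178 mm) begins 60 mm behind the grasp point.
Start: joints at [1.206, 0.32, 1.565, -0, 1.257, -0.02], TCP at [194.357, 541.172, 224.976] pointing down, gripper open.
Joint ranges: [-3.11, 3.11], [-0.84, 2.01], [0.21, 2.61], [-1.34, 4.49], [0.05, 2.63], [-2.56, 2.56]. Speed limits (rad/s): [2.57, 2.57, 3.14, 3.14, 3.14, 3.14].

### API

Orientations are given as a unit quaternion [w, x, y, z].
In Python, from station import manip gives the robot as it stands.
- The arm moves only by the shell command python3 -m inch 'ROWS'. ROWS is JSON, a list of rows, each a list of 3 entries, a list of its own where there are three numbers: the gripper's target within -1 to 1 (shut at 1, half-way at 0, fully open at -1), then the shift along the tool's x, y, z in cm, then the turn, a rotation vector about the tool's x, y, z in degrees. In form: [[jaw, [dx, dy, dz], [wx, wy, wz]], ...]. A call has 1 to 10 rows; each row is the pose to reach, as a shift and turn from the pose commanded when the call began, along the tool's axes at that moment; what a row does not reach only later rows make up. A row lasts 1/12 s, in which the tool goes at most 41.7 mm and 7.16 degrees, less where a joint would pass 70% of its speed; a pose out of reach is approached as far as the arm can. A call with a gripper value outside its range is refused whole. The fingers move at their own pace and stop on an object; the grip force is fixed at half the most. Time passes only in rows, so rows that repeat a pose let the fingers close. It gives the time, the measured TCP pose, the force and the opening at its end, in the units of the state.
- manip.observe(): the state, without advancing time (a new reading comes with each control period).
- manip.capture(name): name is "scene" or "side" or "wrist"; returns (picture, depth): 384x512x3 uint8, red, green, blue; 384x512 float32, mm along the optical axis (not along the pixel's ray), 0 where there is no reading.
- manip.camera_model(name): a dict with "camera_matrix" (3x3 intrinsics, pixels), "k1" (the pictures are not rectified: a ray, as slopes to the right and down, at radius r is drawn at 1 + k1 r^2 times it, then the intrinsics apply), "camera_from_world" (4x4, takes a point from world to camera coordinates). Camera axes: x right, y up, looking along -z (the intrinsics and any distortion apply to the point x, -y, -z); pixel columns grow to the right and rows downward; lengths in mm; the calibration is good to about 2 mm. A picture is of the moment at which its call begins: read the wrist's pose just before it. camera_model takes no time and is no camera call; for the wrist camera it gives the pose at the moment of the call.
- manip.finish_job(): hands the job in, once; it reports no verdict.
Trained networks look in the newest picture that a camera, given by its name, has taken for a name from the list of things; names that differ only in an ending like _2 or _b are one class to them, and where a whole thing is asked for, a point or a joint stands for the part that bears it (a point fixed in the world has none). Each returns a list of dicts, best first, with "conf" (0 to 1); they miss things now and then, are a little off and sometimes report something else, mostly with a low value. They report only what shows in the picture. A call takes as long as a camera call.
- manip.trace(target, camera): "mask" (384x512 bool, what is visible of it) and "position" ([column, row] in pixels, amid what is visible of it).
The state is a dict: "time_s": time; "joint_positions": joint angles; "joint_velocities": joint speeds; "joint_efforts": joint torques, N m; "tool_pos": TCP position; "tool_rot": TCP orientation; "ft_force": force on the tool from outside, world axes, zero at the start; "ft_torque": the same for the moment, N m; "opening": opening from 0.0 (shut) to 1.0 (fully open).
Only numpy, scipy, OpenCV 4.12 (cv2) and the standard library are available. Lean on these libraries where they do the work, as an engineer would, in place of code of your own. Each camera call takes 0.05 s, during which the arm holds its last target.

## Working session

There is one attempt and no reset: what is moved stays moved. The work goes in short steps, Python scripts to look and compute and a shell command to move; the robot and the scene stay as the last step left them, time stands still between calls to the robot, and variables do not carry over. Pictures are saved under pics/ and viewed, and the job is handed in when it is done.

```bash
mkdir -p pics; ls; python3 - <<'E'
from station import manip
import cv2, json
o=manip.observe()
print(o)
for n in ["scene","side","wrist"]:
    p,d=manip.capture(n)
    cv2.imwrite(f"pics/{n}0.png",p[:,:,::-1])
    m=manip.camera_model(n); print(n,m)
E
```

```text
pics
{'time_s': 0.0, 'joint_positions': array([ 1.20600852e+00,  3.20250349e-01,  1.56568445e+00, -3.82497565e-05,
        1.25737014e+00, -2.00185797e-02]), 'joint_velocities': array([ 0.0002287 , -0.00019377,  0.00126748, -0.00027378, -0.00081302,
        0.00065411]), 'joint_efforts': array([-9.52630580e-04, -4.12462556e+01, -2.31972277e+01,  7.27437995e-02,
        4.57263901e-02, -1.17679328e-04]), 'tool_pos': array([194.18509888, 540.7014013 , 224.14201902]), 'tool_rot': array([-1.45857525e-04,  1.71526218e-01,  9.85179183e-01, -8.43822019e-04]), 'ft_force': array([-0.21310411, -0.14277612, -0.0979778 ]), 'ft_torque': array([-0.03710555, -0.0556098 ,  0.02796025]), 'opening': 0.9974390372482536}
scene {'camera_matrix': array([[375.83922927,   0.        , 256.1163426 ],
       [  0.        , 375.83922927, 193.77922528],
       [  0.        ,   0.        ,   1.        ]]), 'k1': 0.018831427694756188, 'camera_from_world': array([[ 8.82279553e-01, -4.70630582e-01,  9.46816317e-03,
        -3.96346258e+02],
       [ 3.44916705e-01,  6.60033111e-01,  6.67374526e-01,
        -1.718707
[... 619 characters left out ...]
  3.63668286e-01,
        -9.34244847e+02],
       [ 0.00000000e+00,  0.00000000e+00,  0.00000000e+00,
         1.00000000e+00]])}
wrist {'camera_matrix': array([[299.75318141,   0.        , 251.26069743],
       [  0.        , 299.75318141, 191.08638437],
       [  0.        ,   0.        ,   1.        ]]), 'k1': -0.07850651033770324, 'camera_from_world': array([[ 3.39029798e-01,  9.40775006e-01, -1.08802432e-03,
        -5.73157942e+02],
       [-9.09033394e-01,  3.27292658e-01, -2.57949230e-01,
         2.81880552e+01],
       [-2.42316086e-01,  8.84415256e-02,  9.66157860e-01,
        -3.91417246e+02],
       [ 0.00000000e+00,  0.00000000e+00,  0.00000000e+00,
         1.00000000e+00]])}
```

View pics/scene0.png

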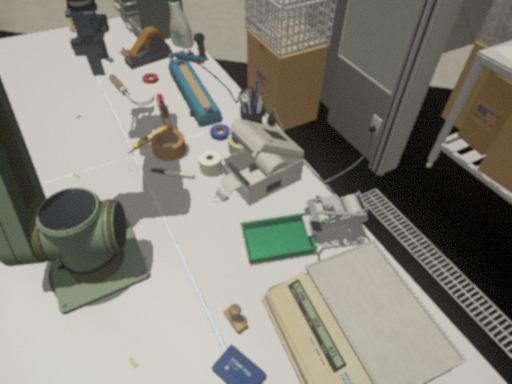

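View pics/side0.png

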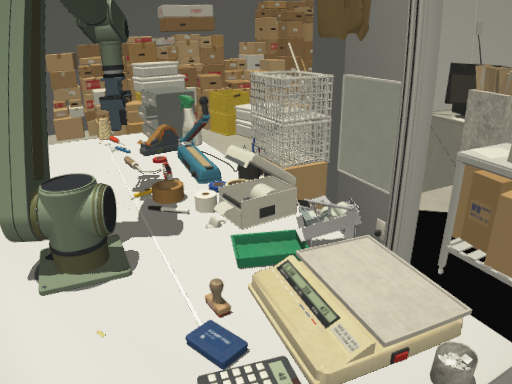

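```bash
cat > h.py <<'E'
from station import manip
import numpy as np, cv2
def deproj(cam,u,v,z,m=None):
    m=m or manip.camera_model(cam); K=m["camera_matrix"];T=m["camera_from_world"]
    x=cv2.undistortPoints(np.stack([u,v],-1).reshape(-1,1,2).astype(float),K,np.array([m["k1"],0,0,0.])).reshape(-1,2)
    z=np.asarray(z).reshape(-1)
    P=np.stack([x[:,0]*z,-x[:,1]*z,-z],1)
    return (P-T[:3,3])@T[:3,:3]
def proj(cam,P,m=None):
    m=m or manip.camera_model(cam); K=m["camera_matrix"];T=m["camera_from_world"]
    P=np.atleast_2d(P)@T[:3,:3].T+T[:3,3]
    q=np.c_[P[:,0],-P[:,1],-P[:,2]]
    return cv2.projectPoints(q,np.zeros(3),np.zeros(3),K,np.array([m["k1"],0,0,0.]))[0].reshape(-1,2)
def cloud(cam,d,mask=None):
    mask=(d>0)&(mask if mask is not None else True)
    v,u=np.nonzero(mask)
    return deproj(cam,u,v,d[mask]),u,v
E
python3 - <<'E'
from h import *
for c in ["scene","side"]:
    p,d=manip.capture(c)
    for t in ["feeder","lever","hood","tray","roll_front","label_roll","clip","stamp"]:
        for r in manip.trace(t,c)[:3]:
            P,u,v=cloud(c,d,r["mask"])
            print(c,t,round(r["conf"],2),np.round(r["position"]),r["mask"].sum(),np.round(np.median(P,0)) if len(P) else None, *(np.round(np.percentile(P,[2,98],axis=0)) if len(P) else []))
    cv2.imwrite(f"pics/{c}z.png",cv2.resize(p[150:310,200:420],None,fx=3.6,fy=3.6,interpolation=cv2.INTER_CUBIC)[:,:,::-1])
E
```

```text
scene feeder 0.55 [332. 222.] 2198 [ 554. -218.   84.] [ 452. -263.    3.] [ 641. -143.  170.]
scene feeder 0.49 [209. 163.] 525 [379. 160.  47.] [351. 143.   3.] [413. 206.  53.]
scene lever 0.58 [329. 214.] 520 [ 539. -229.  140.] [ 447. -268.  100.] [ 598. -177.  172.]
scene hood 0.73 [315. 212.] 173 [ 522. -173.  100.] [ 505. -220.   76.] [ 541. -137.  106.]
scene hood 0.56 [279. 240.] 2845 [ 432. -149.    5.] [ 342. -226.    0.] [516. -84.  33.]
scene tray 0.65 [277. 241.] 2766 [ 430. -148.    5.] [ 340. -225.    1.] [516. -84.  32.]
scene label_roll 0.92 [211. 162.] 552 [380. 160.  46.] [351. 143.   0.] [415. 209.  53.]
scene label_roll 0.28 [278. 238.] 2687 [ 432. -149.    5.] [ 343. -226.    1.] [515. -85.  32.]
scene clip 0.49 [220. 194.] 75 [365.  52.  12.] [358.  37.   2.] [375.  72.  22.]
scene clip 0.39 [331. 222.] 2203 [ 554. -218.   81.] [ 452. -263.    2.] [ 642. -142.  170.]
scene stamp 0.57 [238. 317.] 452 [ 235. -305.   20.] [ 222. -327.   -0.] [ 253. -270.   67.]
side feeder 0.71 [323. 222.] 2214 [ 553. -216.   83.] [ 453. -266. -482.] [1411.  890.  169.]
side lever 0.61 [215. 218.] 110 [364.  54.   9.] [353.  35.  -0.] [386.  86.  20.]
side lever 0.56 [322. 204.] 345 [ 544. -236.  139.] [ 447. -269. -518.] [1396. 1074.  171.]
side lever 0.56 [306. 214.] 196 [ 518. -208.   99.] [ 500. -223.   68.] [ 546. -146.  110.]
side hood 0.55 [309. 220.] 175 [ 517. -208.   99.] [ 500. -223.   72.] [ 543. -145.  109.]
side tray 0.94 [265. 248.] 2020 [ 422. -132.   10.] [ 338. -218.    1.] [519. -83.  31.]
side label_roll 0.89 [206. 198.] 490 [376. 154.  36.] [351. 140.   0.] [414. 229.  52.]
side clip 0.49 [214. 223.] 95 [365.  50.  10.] [357.  35.   1.] [380.  76.  21.]
side stamp 0.87 [213. 302.] 577 [ 235. -306.   20.] [ 224. -328.    0.] [ 257. -223.   66.]
```

View pics/scenez.png

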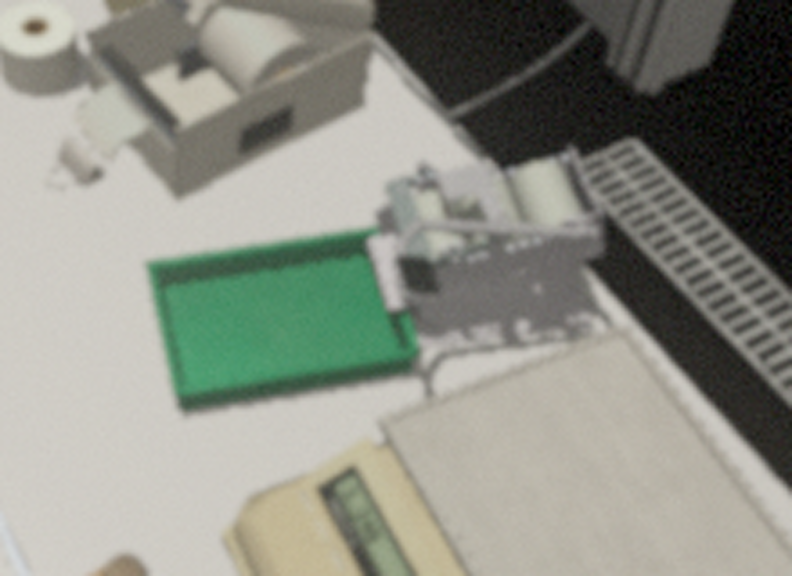

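View pics/sidez.png

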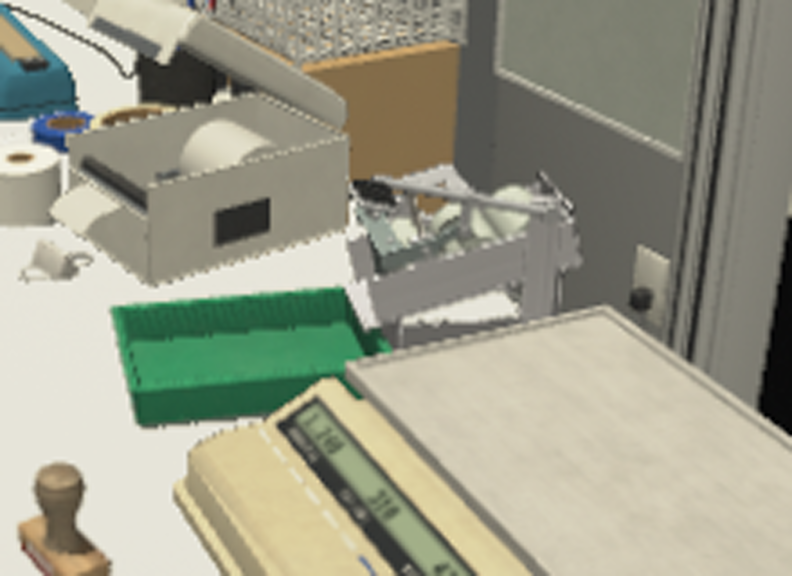

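```bash
python3 - <<'E'
from h import *
for c,reg in [("scene",(295,190,380,250)),("side",(290,185,370,250))]:
    p,d=manip.capture(c)
    P,u,v=cloud(c,d); col=p[v,u].astype(int)
    s=(u>reg[0])&(u<reg[2])&(v>reg[1])&(v<reg[3])
    k=s&(P[:,2]>140)&(P[:,2]<190)&(P[:,0]<700)
    dark=k&(col.max(1)<75)
    dd=dark&(P[:,0]<560)
    print(c,"dark",dd.sum(),np.round(P[dd].mean(0),1),np.round(P[dd].min(0)),np.round(P[dd].max(0)), np.round([u[dd].mean(),v[dd].mean()]))
    print(np.c_[np.round(P[k]),u[k],v[k],col[k]][:: max(1,k.sum()//45)].astype(int))
    r=manip.trace("tray",c)[0]
    Q,_,_=cloud(c,d,r["mask"]); 
    Q=Q[(Q[:,2]>22)&(Q[:,2]<36)]
    print("tray rim",cv2.minAreaRect(Q[:,:2].astype(np.float32)))
    f=s&(P[:,2]>20)&(P[:,2]<190)&(P[:,0]>480)&(P[:,0]<700)&(P[:,1]<-90)
    F=P[f];print(np.round(np.percentile(F,[1,99],axis=0)),cv2.minAreaRect(F[:,:2].astype(np.float32)))
E
```

```text
scene dark 63 [ 457.6 -256.8  170.5] [ 448. -268.  167.] [ 468. -245.  173.] [316. 226.]
[[ 559 -203  140  337  202  181  181  174]
 [ 548 -229  144  340  210  167  165  159]
 [ 493 -216  157  318  211  169  167  161]
 [ 505 -219  154  323  211  164  162  156]
 [ 517 -223  150  328  211  140  138  136]
 [ 530 -226  147  333  211  133  131  126]
 [ 550 -231  142  341  211  162  161  154]
 [ 492 -217  155  318  212  157  155  151]
 [ 505 -221  152  323  212  161  159  154]
 [ 517 -224  149  328  212  155  155  151]
 [ 528 -228  147  333  212  154  152  146]
 [ 540 -232  145  338  212  162  158  155]
 [ 555 -237  141  344  212  160  160  154]
 [ 489 -218  155  317  213  143  142  138]
 [ 502 -221  150  322  213  155  155  148]
 [ 513 -225  148  327  213  146  144  142]
 [ 526 -228  144  332  213  150  149  145]
 [ 537 -233  143  337  213  152  150  147]
 [ 548 -238  142  342  213  157  154  152]
 [ 482 -221  158  315  214  148  148  145]
 [ 528 -230  142  333  214  141  139  132]
 [ 471 -219  159  311  215  153  149  147]
 [ 467 -221  160  310  216  167  165  163]
 [ 465 -224  160  310 
[... 3160 characters left out ...]
 101   94   84]
 [ 444 -266  168  300  206  194  192  182]
 [ 455 -265  165  304  206   97   96   91]
 [ 461 -270  166  308  206   51   51   48]
 [ 449 -266  165  302  207  129  129  122]
 [ 456 -270  165  306  207  143  141  133]
 [ 453 -257  158  301  208  115  119  112]
 [ 455 -269  162  305  208  124  123  117]
 [ 464 -270  161  309  208  147  144  138]
 [ 455 -268  159  305  209  137  140  131]
 [ 454 -267  157  304  210  121  121  115]]
tray rim ((429.0489501953125, -155.5080108642578), (121.0250473022461, 177.168701171875), 73.69213104248047)
[[ 489. -339.   25.]
 [ 637. -138.  150.]] ((549.227294921875, -239.54747009277344), (191.32476806640625, 161.4757080078125), 66.17208099365234)
```

```bash
cat >> h.py <<'E'
from scipy.spatial.transform import Rotation as R
YAW=-16.5
PAD=np.array([457.5,-257,170.])
def rowto(goal,yaw_y,o=None):
    o=o or manip.observe(); q=o["tool_rot"]; Rc=R.from_quat([q[1],q[2],q[3],q[0]])
    a=np.radians(yaw_y); y=np.array([np.cos(a),np.sin(a),0]); z=np.array([0,0,-1.]); x=np.cross(y,z)
    Rg=R.from_matrix(np.c_[x,y,z])
    return np.round(Rc.inv().apply(goal-o["tool_pos"])/10,2), np.round((Rc.inv()*Rg).as_rotvec(degrees=True),2)
E
python3 - <<'E'
from h import *
p,d=manip.capture("scene");P,u,v=cloud("scene",d)
for x in range(200,600,40):
    print(x,[int(P[(abs(P[:,0]-x)<20)&(abs(P[:,1]-y)<20)][:,2].max(initial=0)) for y in range(600,-320,-40)])
print(rowto(np.array([457.5,-257,260]),YAW))
print(rowto(np.array([430,50,320]),YAW))
E
```

```text
200 [290, 356, 420, 393, 337, 16, 17, 4, 4, 17, 4, 3, 3, 5, 5, 5, 6, 4, 4, 6, 5, 4, 3]
240 [336, 380, 407, 3, 4, 21, 51, 51, 50, 19, 16, 4, 4, 5, 4, 4, 4, 5, 4, 5, 4, 5, 68]
280 [16, 4, 3, 3, 14, 15, 50, 52, 51, 4, 19, 12, 3, 4, 4, 5, 5, 4, 4, 5, 4, 5, 5]
320 [12, 45, 58, 62, 63, 15, 51, 53, 51, 4, 17, 16, 4, 4, 7, 5, 4, 5, 4, 33, 34, 4, 60]
360 [2, 57, 59, 62, 61, 2, 47, 51, 51, 4, 53, 53, 5, 51, 52, 46, 4, 33, 34, 34, 33, 6, 64]
400 [3, 4, 4, 4, 41, 4, 4, 4, 4, 0, 53, 54, 90, 70, 64, 89, 4, 32, 6, 7, 34, 4, 77]
440 [61, 61, 61, 61, 302, 307, 65, 22, 18, 3, 3, 2, 213, 215, 215, 213, 4, 32, 33, 7, 33, 173, 172]
480 [162, 199, 203, 218, 307, 314, 253, 21, 22, 50, 51, 50, 212, 212, 213, 214, 4, 3, 33, 39, 162, 172, 170]
520 [61, 59, 61, 61, 62, 61, 59, 21, 19, 22, 0, 0, 185, 185, 188, 192, 6, 4, 100, 133, 154, 154, 80]
560 [3, 4, 3, 3, 3, 3, 3, 147, 143, 136, 0, 0, 158, 160, 163, 165, 4, 4, 102, 138, 140, 146, 80]
(array([-51.74, -66.22,  -3.51]), array([ 0.  , -0.  , 86.74]))
(array([-38.78, -38.26,  -9.5 ]), array([ 0.  , -0.  , 86.74]))
```

```bash
python3 -m inch '[[1,[0,0,-4],[0,0,7]],[1,[-2,-2,-8],[0,0,14]],[1,[-5,-6,-10],[0,0,21]],[1,[-7.5,-9.5,-10],[0,0,28]],[1,[-10,-13,-10],[0,0,35]],[1,[-12.5,-16,-10],[0,0,42]],[1,[-15,-19.5,-10],[0,0,49]],[1,[-17.5,-22.5,-10],[0,0,56]],[1,[-20,-26,-10],[0,0,63]],[1,[-22.5,-29,-10],[0,0,70]]]'; python3 -c "
from h import *
print(rowto(np.array([457.5,-257,260]),YAW),manip.observe()['joint_positions'])"
```

```text
time_s: 2.13
tool_pos: [303.1, 203.9, 325.2]
tool_rot: [0.0, 0.707, 0.707, 0.001]
ft_force: [1.7, 0.0, 0.0]
opening: 0.299
(array([-46.08,  15.47,   6.51]), array([ 0.05, -0.04, 16.46])) [ 5.60743891e-01 -7.63379546e-02  1.78067486e+00 -4.42210570e-05
  1.43617631e+00  5.61496390e-01]
```

```bash
python3 -m inch '[[1,[-4,1.3,0],[0,0,2]],[1,[-8,2.6,0],[0,0,4]],[1,[-12,4,0],[0,0,6]],[1,[-16,5.3,0],[0,0,8]],[1,[-20,6.6,0],[0,0,10]],[1,[-24,8,0],[0,0,12]],[1,[-28,9.3,0],[0,0,14]],[1,[-32,10.6,0],[0,0,16.5]],[1,[-36,12,1],[0,0,16.5]],[1,[-40,13.3,2],[0,0,16.5]]]'; python3 -c "
from h import *
print(rowto(np.array([457.5,-257,240]),YAW))"
```

```text
time_s: 2.97
tool_pos: [436.4, -189.5, 307.0]
tool_rot: [0.001, 0.8, 0.6, 0.001]
ft_force: [-0.3, 0.4, -0.2]
opening: 0.002
(array([-5.89,  3.9 ,  6.71]), array([0.14, 0.  , 0.19]))
```

```bash
python3 - <<'E'
from h import *
for c in ["scene","side","wrist"]:
    p,d=manip.capture(c)
    cv2.imwrite(f"pics/{c}1.png",p[:,:,::-1])
E
```

```text
(no output)
```

View pics/wrist1.png

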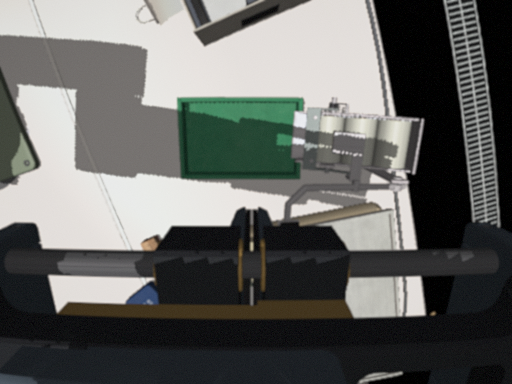

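View pics/scene1.png

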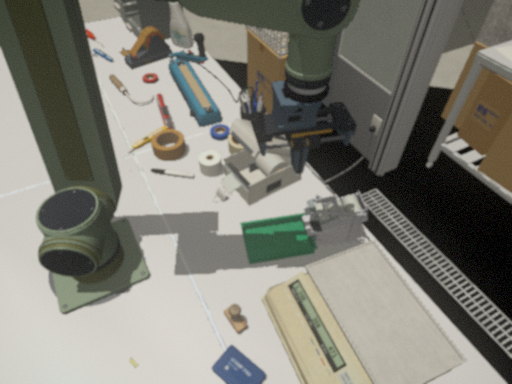

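```bash
python3 -m inch '[[1,[-2.5,1.5,2],[0,0,0]],[1,[-5,3.3,4],[0,0,0]],[1,[-5.9,3.9,6],[0,0,0]],[1,[-5.9,3.9,8],[0,0,0]],[1,[-5.9,3.9,9.5],[0,0,0]],[1,[-5.9,3.9,10.5],[0,0,0]],[1,[-5.9,3.9,10.7],[0,0,0]],[1,[-5.9,3.9,10.7],[0,0,0]]]'; python3 - <<'E'
from h import *
print(rowto(np.array([457.5,-257,184]),YAW))
for c in ["scene","side","wrist"]:
    p,d=manip.capture(c)
    uv=proj(c,[PAD])[0]; print(c,uv)
    if c=="wrist": cv2.imwrite("pics/w2.png",p[:,:,::-1])
    else:
        i=p[150:310,200:420]; cv2.imwrite(f"pics/{c}2.png",cv2.resize(i,None,fx=3.6,fy=3.6,interpolation=cv2.INTER_CUBIC)[:,:,::-1])
E
```

```text
time_s: 3.78
tool_pos: [456.8, -253.7, 199.8]
tool_rot: [-0.0, 0.8, 0.6, 0.0]
ft_force: [0.0, -0.1, 0.5]
opening: 0.004
(array([-0.3 ,  0.16,  1.58]), array([-0.01, -0.02,  0.31]))
scene [315.9179802  226.12862216]
side [303.17449046 202.38498663]
wrist [253.13642183 223.33614937]
```

View pics/scene2.png

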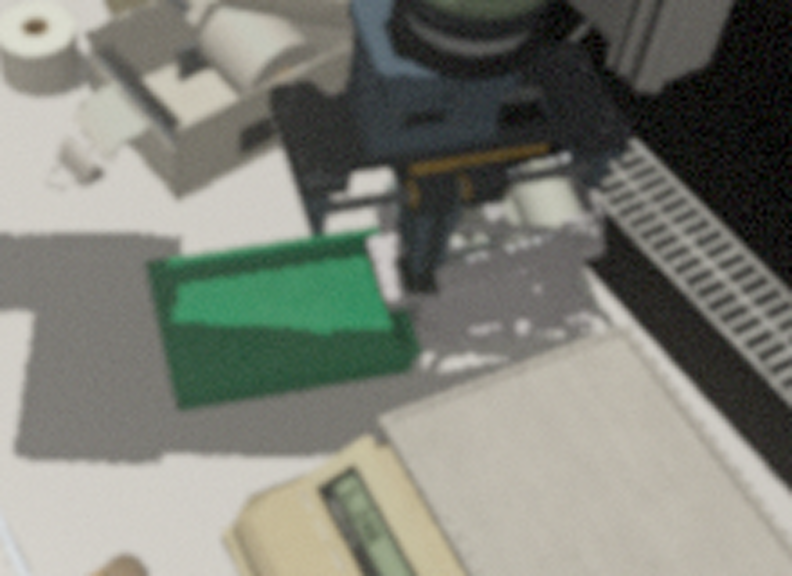

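View pics/side2.png

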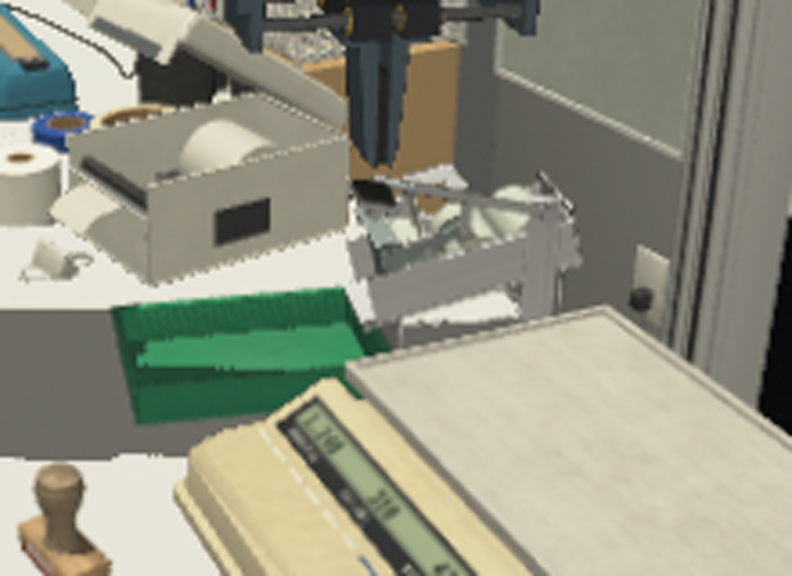

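View pics/w2.png

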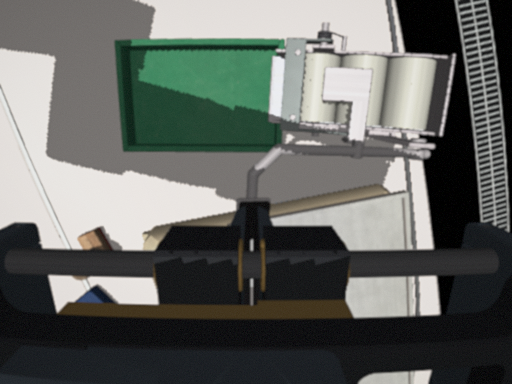

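```bash
python3 -m inch '[[1,[-0.2,0.1,0.6],[0,0,0]],[1,[-0.3,0.15,1.1],[0,0,0]],[1,[-0.3,0.15,1.6],[0,0,0]],[1,[-0.3,0.05,2.1],[0,0,0]],[1,[-0.3,-0.1,2.6],[0,0,0]],[1,[-0.3,-0.25,3.1],[0,0,0]],[1,[-0.3,-0.4,3.8],[0,0,0]],[1,[-0.3,-0.5,4.4],[0,0,0]],[1,[-0.3,-0.5,4.4],[0,0,0]]]'; python3 - <<'E'
from h import *
for c in ["side","wrist"]:
    p,d=manip.capture(c)
    if c=="wrist": cv2.imwrite("pics/w3.png",p[:,:,::-1])
    else:
        i=p[150:310,200:420]; cv2.imwrite(f"pics/{c}3.png",cv2.resize(i,None,fx=3.6,fy=3.6,interpolation=cv2.INTER_CUBIC)[:,:,::-1])
E
```

```text
time_s: 4.68
tool_pos: [451.0, -255.8, 154.4]
tool_rot: [-0.0, 0.8, 0.6, 0.0]
ft_force: [0.6, 1.2, 2.9]
opening: 0.003
```

View pics/side3.png

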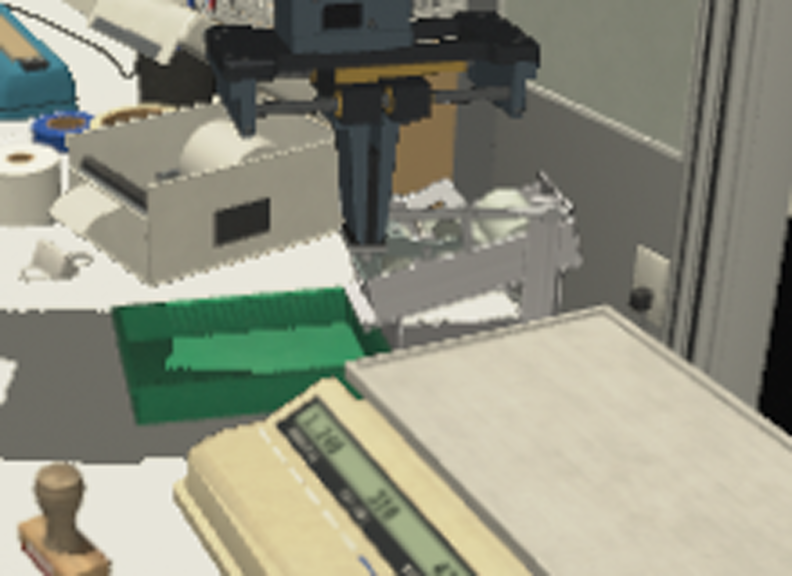

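View pics/w3.png

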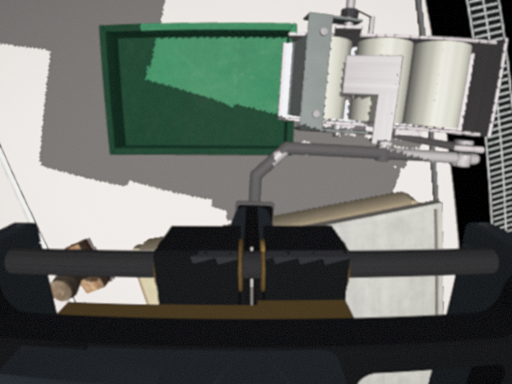

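```bash
python3 -m inch '[[1,[0,-0.1,0.7],[0,0,0]],[1,[0,-0.15,1.4],[0,0,0]],[1,[0,-0.2,2.0],[0,0,0]],[1,[0,-0.2,2.6],[0,0,0]],[1,[0,-0.1,3.2],[0,0,0]],[1,[0,-0.05,3.8],[0,0,0]],[1,[0,0,4.2],[0,0,0]],[1,[0,0,4.2],[0,0,0]]]'; python3 - <<'E'
from h import *
for c in ["wrist"]:
    p,d=manip.capture(c)
    if c=="wrist": cv2.imwrite("pics/w4.png",p[:,:,::-1])
print(manip.observe()['ft_force'],manip.observe()['tool_pos'])
E
```

```text
time_s: 5.45
tool_pos: [451.7, -256.2, 113.5]
tool_rot: [0.0, 0.8, 0.6, 0.0]
ft_force: [-0.5, 1.6, 6.5]
opening: 0.004
[0.2966761  1.45818876 5.84682017] [ 451.60874697 -256.18038751  113.61763935]
```

View pics/w4.png

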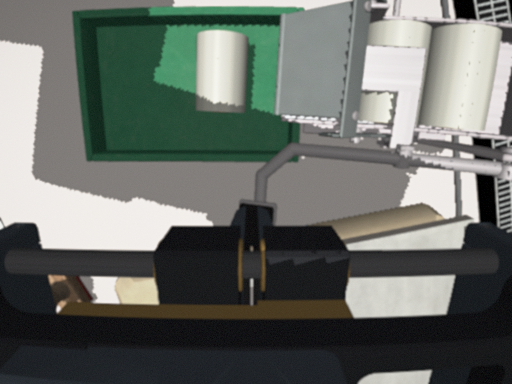

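```bash
python3 -m inch '[[1,[0,0,0.15],[0,0,0]],[1,[0,0,0.15],[0,0,0]],[1,[0,0,0.15],[0,0,0]],[1,[0,0,0.15],[0,0,0]],[1,[0,0,0.15],[0,0,0]]]'; python3 - <<'E'
from h import *
p,d=manip.capture("wrist"); cv2.imwrite("pics/w5.png",p[:,:,::-1])
p,d=manip.capture("side"); i=p[150:310,200:420]; cv2.imwrite(f"pics/side5.png",cv2.resize(i,None,fx=3.6,fy=3.6,interpolation=cv2.INTER_CUBIC)[:,:,::-1])
E
```

```text
time_s: 5.92
tool_pos: [451.7, -256.2, 113.2]
tool_rot: [0.001, 0.8, 0.6, 0.0]
ft_force: [-1.3, 1.8, 12.6]
opening: 0.004
```

View pics/w5.png

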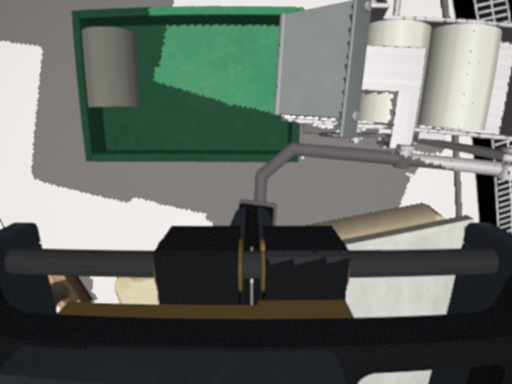

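View pics/side5.png

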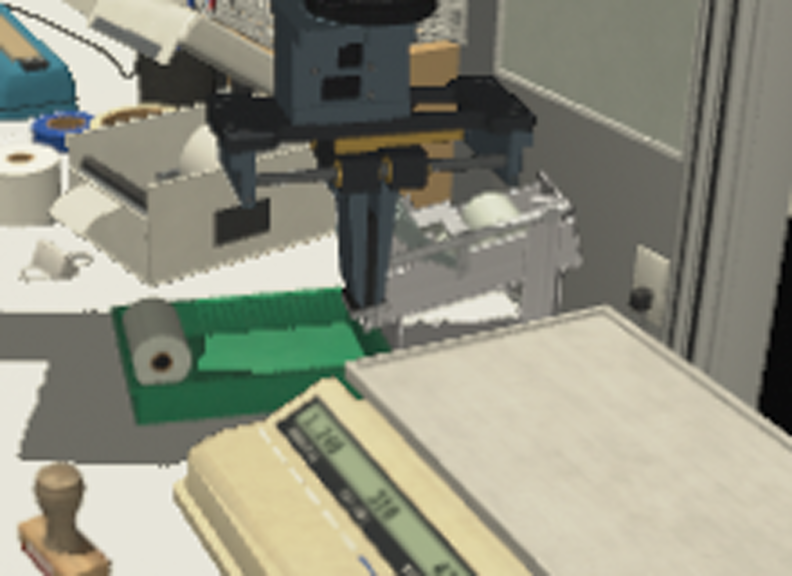

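```bash
python3 -m inch '[[1,[0,0,-0.4],[0,0,0]],[1,[0,-0.05,-0.8],[0,0,0]],[1,[0,-0.1,-1.2],[0,0,0]],[1,[0,-0.15,-1.6],[0,0,0]],[1,[0,-0.2,-2.0],[0,0,0]],[1,[0,-0.2,-2.4],[0,0,0]],[1,[0,-0.2,-2.8],[0,0,0]],[1,[0,-0.15,-3.2],[0,0,0]],[1,[0,-0.1,-3.6],[0,0,0]],[1,[0,-0.05,-4.0],[0,0,0]]]'
python3 -m inch '[[1,[0,0.1,-0.4],[0,0,0]],[1,[0,0.15,-0.8],[0,0,0]],[1,[0,0.25,-1.2],[0,0,0]],[1,[0,0.35,-1.6],[0,0,0]],[1,[0,0.4,-2.0],[0,0,0]],[1,[0,0.5,-2.4],[0,0,0]],[1,[0,0.55,-2.7],[0,0,0]],[1,[0,0.6,-3.0],[0,0,0]],[1,[0,0.65,-3.3],[0,0,0]],[1,[0,0.65,-3.6],[0,0,0]]]'
python3 - <<'E'
from h import *
p,d=manip.capture("wrist"); cv2.imwrite("pics/w6.png",p[:,:,::-1])
p,d=manip.capture("side"); i=p[150:310,200:420]; cv2.imwrite(f"pics/side6.png",cv2.resize(i,None,fx=3.6,fy=3.6,interpolation=cv2.INTER_CUBIC)[:,:,::-1])
E
```

```text
time_s: 6.85
tool_pos: [451.0, -256.0, 152.3]
tool_rot: [0.0, 0.8, 0.6, 0.0]
ft_force: [2.3, 0.3, 3.5]
opening: 0.005
time_s: 7.68
tool_pos: [455.9, -257.2, 187.5]
tool_rot: [-0.001, 0.8, 0.6, -0.001]
ft_force: [-0.6, 0.5, -0.1]
opening: 0.007
```

View pics/w6.png

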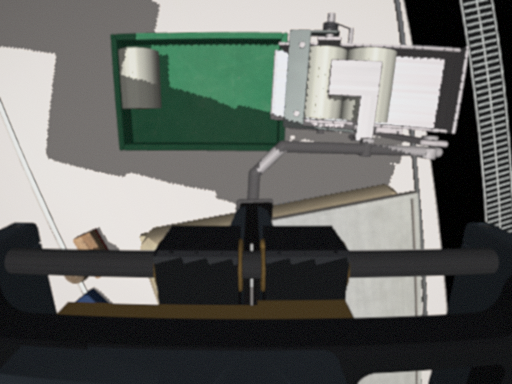

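View pics/side6.png

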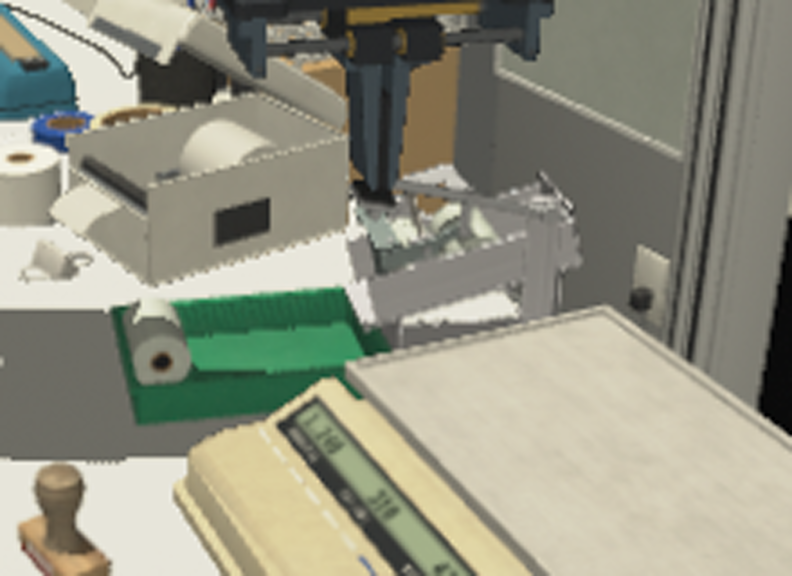

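```bash
python3 -m inch '[[1,[0,0,0],[0,0,0]],[1,[0,0,0],[0,0,0]],[1,[0,0,0],[0,0,0]],[1,[0,0,0],[0,0,0]],[1,[0,0,0.4],[0,0,0]],[1,[0,-0.1,1.0],[0,0,0]],[1,[0,-0.25,1.6],[0,0,0]],[1,[0,-0.4,2.2],[0,0,0]],[1,[0,-0.5,2.8],[0,0,0]],[1,[0,-0.65,3.5],[0,0,0]]]'
python3 -m inch '[[1,[0,-0.1,0.6],[0,0,0]],[1,[0,-0.15,1.2],[0,0,0]],[1,[0,-0.2,1.8],[0,0,0]],[1,[0,-0.15,2.4],[0,0,0]],[1,[0,-0.1,3.0],[0,0,0]],[1,[0,-0.05,3.6],[0,0,0]],[1,[0,0,4.0],[0,0,0]],[1,[0,0,4.0],[0,0,0]],[1,[0,0,4.0],[0,0,0]],[1,[0,0,4.0],[0,0,0]]]'
python3 -m inch '[[1,[0,0,0],[0,0,0]],[1,[0,0,0],[0,0,0]],[1,[0,0,0],[0,0,0]],[1,[0,0,0],[0,0,0]],[1,[0,0,0],[0,0,0]],[1,[0,0,0],[0,0,0]]]'
python3 - <<'E'
from h import *
p,d=manip.capture("wrist"); cv2.imwrite("pics/w7.png",p[:,:,::-1])
E
```

```text
time_s: 8.62
tool_pos: [450.8, -255.7, 152.6]
tool_rot: [0.0, 0.8, 0.6, 0.0]
ft_force: [0.5, 0.8, 4.9]
opening: 0.007
time_s: 9.45
tool_pos: [451.3, -256.0, 113.3]
tool_rot: [0.001, 0.8, 0.6, 0.001]
ft_force: [0.8, 1.8, 5.7]
opening: 0.006
time_s: 9.95
tool_pos: [451.3, -255.9, 113.3]
tool_rot: [0.001, 0.8, 0.6, 0.001]
ft_force: [-0.1, 1.7, 6.5]
opening: 0.006
```

View pics/w7.png

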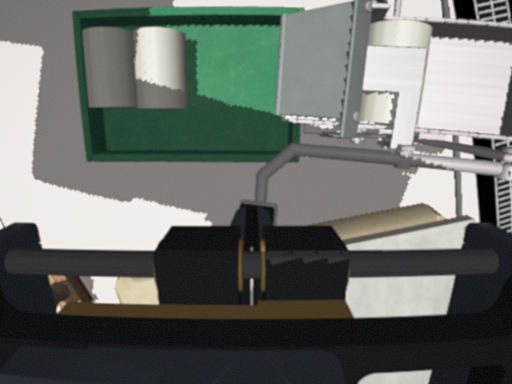

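Two rolls lie in the tray against the near wall, at (110,67) and (160,67). The third is held in the feeder. I'll now ease the pad up.

```bash
python3 -m inch '[[1,[0,0,-0.4],[0,0,0]],[1,[0,-0.05,-0.8],[0,0,0]],[1,[0,-0.1,-1.2],[0,0,0]],[1,[0,-0.15,-1.6],[0,0,0]],[1,[0,-0.2,-2.0],[0,0,0]],[1,[0,-0.2,-2.4],[0,0,0]],[1,[0,-0.2,-2.8],[0,0,0]],[1,[0,-0.15,-3.2],[0,0,0]],[1,[0,-0.1,-3.6],[0,0,0]],[1,[0,-0.05,-4.0],[0,0,0]]]'
python3 -m inch '[[1,[0,0.1,-0.4],[0,0,0]],[1,[0,0.15,-0.8],[0,0,0]],[1,[0,0.25,-1.2],[0,0,0]],[1,[0,0.35,-1.6],[0,0,0]],[1,[0,0.4,-2.0],[0,0,0]],[1,[0,0.5,-2.4],[0,0,0]],[1,[0,0.55,-2.7],[0,0,0]],[1,[0,0.6,-3.0],[0,0,0]],[1,[0,0.65,-3.3],[0,0,0]],[1,[0,0.65,-3.6],[0,0,0]]]'
python3 -m inch '[[1,[0,0,-1],[0,0,0]],[1,[0,0,-2],[0,0,0]],[1,[0,0,-4],[0,0,0]],[1,[0,0,-6],[0,0,0]],[1,[0,0,-8],[0,0,0]],[1,[0,0,-8],[0,0,0]],[1,[0,0,-8],[0,0,0]],[1,[0,0,-8],[0,0,0]]]'
python3 - <<'E'
from h import *
p,d=manip.capture("wrist"); cv2.imwrite("pics/w8.png",p[:,:,::-1])
p,d=manip.capture("side"); i=p[150:310,200:420]; cv2.imwrite(f"pics/side8.png",cv2.resize(i,None,fx=3.6,fy=3.6,interpolation=cv2.INTER_CUBIC)[:,:,::-1])
E
```

```text
time_s: 10.83
tool_pos: [450.5, -255.9, 153.3]
tool_rot: [0.0, 0.8, 0.6, 0.0]
ft_force: [3.0, 0.4, 2.8]
opening: 0.004
time_s: 11.67
tool_pos: [455.4, -257.1, 188.5]
tool_rot: [-0.001, 0.8, 0.6, -0.001]
ft_force: [0.8, -0.6, 0.0]
opening: 0.003
time_s: 12.33
tool_pos: [456.0, -257.3, 268.5]
tool_rot: [-0.001, 0.8, 0.6, -0.0]
ft_force: [-0.2, 0.1, -0.2]
opening: 0.007
```

View pics/w8.png

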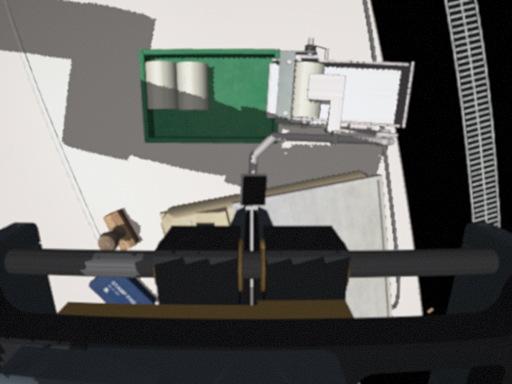

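View pics/side8.png

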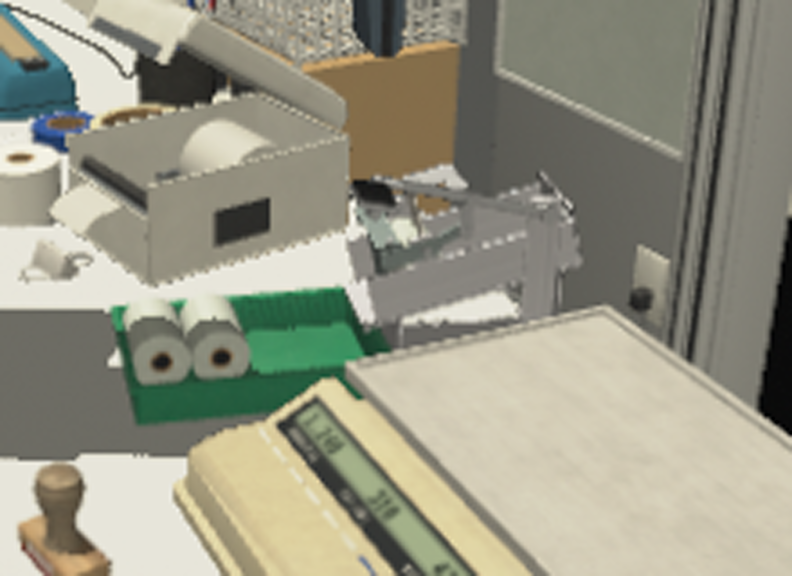

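```bash
python3 -m inch '[[1,[0,0,0],[0,0,0]],[1,[0,0,0],[0,0,0]],[1,[0,0,0],[0,0,0]],[1,[0,0,0],[0,0,0]],[1,[0,0,0],[0,0,0]],[1,[0,0,0],[0,0,0]],[1,[0,0,0],[0,0,0]],[1,[0,0,0],[0,0,0]]]'; python3 - <<'E'
from h import *
a=cv2.imread("pics/w8.png").astype(int); p,d=manip.capture("wrist")
print(abs(a[:,:,::-1]-p)[40:150,130:420].mean(), abs(a[:,:,::-1]-p)[40:150,130:420].max())
print(manip.finish_job())
E
```

```text
time_s: 13.1
tool_pos: [456.5, -257.6, 269.1]
tool_rot: [-0.0, 0.8, 0.6, 0.0]
ft_force: [-0.5, 0.8, -0.7]
opening: 0.001
5.500909090909091 105
the job is handed in; nothing more can be done
None
```

I let two rolls out into the green tray, one per press of the side lever, and handed the job in at about 13 s of the 43 s allowed. No verdict is reported, so the points below are my own checks.

- **Presses:** I used the closed fingertips on the rubber pad. The first press read 12.6 N and the second about 6.5 N. Both went down to the same height, and the pictures showed the hood fully raised.
- **Hood closing:** After each roll ran out, I let the pad up at about 48 mm/s, well under the 260 mm/s slam limit. The force was back to zero once the pad was up.
- **Last pictures:** Two rolls lie side by side at the tray's robot-end wall, and the third is behind the shut hood. The pad is back at its rest position and the fingers are about 85 mm clear of it. I did not touch the rolls or the tray, and the stamp and clip looked unmoved. I did not look at the label roll again at the end.

**Weak check:** The last comparison of two wrist pictures, meant to show the rolls had stopped, was not conclusive. The mean pixel difference was 5.5 and the maximum 105. I put that down to image noise and a 0.6 mm shift of the camera, and did not measure the rolls' speed directly.

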